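# Shift the rub tester into third and start it

### The arm

A 6-joint arm with a two-finger parallel gripper is mounted at the origin on the work surface. World frame = base frame: x ahead of the robot, y to its left, z up, the work surface at z = 0. Lengths are in m, angles in rad, forces in N, time in s.
With the tool pointing down it reaches from about 0.375 to 0.925 m from the base axis. Payload 5.7 kg.
Tool frame: the origin (TCP) lies on the front face of the gripper's body, between the roots of the fingers; the fingertips stand 73 mm ahead of it and the grasp point (between the pads) lies 54 mm ahead of it (ctrl.finger_overhang is the distance from the TCP to the fingertips, in m); z points along the fingers, y is the line along which they close (so a half turn about z gives the same grasp; the last joint's range is limited). The gripper opens to 85 mm and grips with 20 to 120 N. Pads are 22 mm wide; open, the fingers measure 114 mm over their backs; the gripper's body (76 mm by 85 mm) begins 54 mm behind the grasp point. The pads swing forward as they close: fully open they stand 13 mm farther back than shut.
Start: joints at [1.087, 0.359, 1.51, -0, 1.272, -0.115], TCP at [0.216, 0.56, 0.304] pointing down, gripper open.
Joint ranges: [-2.97, 2.97], [-1.01, 2.36], [0.21, 2.38], [-0.96, 4.11], [0.2, 2.71], [-2.98, 2.98]. Speed limits (rad/s): [2.39, 2.39, 3.14, 3.14, 3.14, 3.14].

### API

Orientations are given as a unit quaternion [w, x, y, z].
In Python, from plant import ctrl gives the robot as it stands.
- The arm moves only by the shell command python3 -m handwheel 'ROWS'. ROWS is JSON, one flat list of numbers, 5 for each row, row after row: the gripper command: -1 is fully open, 1 is shut, values between are in proportion, then the shift along the tool's x, y, z in units of 50 mm (1.0 is 50 mm), then the turn about the tool's z in rad. In form: [jaw, tx, ty, tz, roll, jaw, tx, ty, tz, roll, ...]. A call has 1 to 12 rows; each row is the pose to reach, as a shift and turn from the pose commanded when the call began, along the tool's axes at that moment; what a row does not reach only later rows make up. A row lasts 1/10 s, in which the tool goes at most 50 mm and 8.59 degrees, less where a joint would pass 70% of its speed; a pose out of reach is approached as far as the arm can. A call with a gripper value outside its range is refused whole. The fingers move at their own pace and stop on an object; the grip force is fixed at half the most. Time passes only in rows, so rows that repeat a pose let the fingers close. It gives the time, the measured TCP pose, the force, the opening and the grip force at its end, in the units of the state.
- ctrl.read_state(): the state, without advancing time (a new reading comes with each control period).
- ctrl.camera(name): name is "scene" or "top" or "wrist"; returns (picture, depth): 384x512x3 uint8, blue, green, red; 384x512 float32, m along the optical axis (not along the pixel's ray), 0 where there is no reading.
- ctrl.calibration(name): a dict with "fx", "fy", "cx", "cy" (pixels), "R" (3x3) and "t" (3): a world point X has camera coordinates R X + t. Camera axes: x right, y down, z forward; pixel columns grow to the right and rows downward; lengths in m; the calibration is good to about 2 mm. The wrist camera is an equidistant fisheye: a pixel r from the principal point sees the ray r / f radians off the axis. A picture is of the moment at which its call begins: read the wrist's pose just before it. calibration takes no time and is no camera call; for the wrist camera it gives the pose at the moment of the call.
- ctrl.finish_job(): hands the job in; it is judged then, once.
The state is a dict: "time_s": time; "joints": joint angles; "qd": joint speeds; "joint_torque": joint torques, N m; "tool_pos": TCP position; "ee_rot": TCP orientation; "force": force on the tool from outside, world axes, zero at the start; "moment": the same for the moment, N m; "opening": finger opening in m; "gripper_force": force on a finger pad.
Only numpy, scipy, OpenCV 4.12 (cv2) and the standard library are available. Lean on these libraries where they do the work, as an engineer would, in place of code of your own. Each camera call takes 0.05 s, during which the arm holds its last target. There are 200 camera calls.

### The job

Put the rub tester into third speed: with shut fingertips, push its gear lever gently through the H-gate, without gripping it, fully home into the slot marked with three pips (the far right-hand slot, seen from the robot's side). Then press the flat start button all the way down and let it come up again; do not press start before the lever is in third, do not press the mushroom-headed stop button, and leave everything else on the bench where it is.

Things in the scene. Friction and masses are not known exactly. Their poses are not given: they have to be found in the camera images.
- rub_tester: Rub tester: cream bench instrument fixed to the bench, 340 deep x 380 wide, deck 100 mm high. Origin: centre of its underside. x points to its rear (away from the robot, turned by up to 0.3 rad), y to its left, z up. Gear turret at the front left, control panel front right; the specimen bed and rub arm behind stay below 175 mm.
- gate_centre (a point): Centre of the H-gate on the top face of the aluminium gate plate (100 x 92 mm), 143 mm above the bench; axes as the tester's. Slots along x at y = +16 and -16 mm (left and right column) are joined by a cross passage along y through the centre. First = far left (one pip), second = near left (two), third = far right (three), fourth = near right (four pips).
- third_slot (a point): Where the stem's axis passes the gate plate's top when the lever is home in third, the far right-hand slot. Slots are 13 mm wide for the 10 mm stem. The cross passage is 16 mm wide at its narrowest and the tongues beside it have round corners (4 mm radius): the stem crosses if it is within about 3 mm of the centre line at the plate (about 5 mm at the ball).
- lever_handle: Gear lever handle: black ball of 34 mm diameter on a 10 mm steel stem. Origin: the ball's centre; z along the stem. Home in a slot the ball is at x = +40 (far) or -40 mm (near), in neutral at 0, and at y = +30 (left) or -30 mm (right column), about 56 to 62 mm above gate_centre, in its axes. It starts in the left column: in first, in second or between.
- lever_pivot (a point): The lever's pivot, hidden inside the tester 73 mm below gate_centre; the ball's centre keeps 135 mm from it. The lever stays where it is left and has no springs; moving it takes about 4 N at the ball. Push it with less than 25 N.
- shift (a joint): Fore-and-aft angle of the gear lever, rad: 0 in neutral, positive when pushed to the tester's rear; its stops are +0.305 (home in a far slot, first or third) and -0.305 (home in a near slot, second or fourth).
- select (a joint): Sideways angle of the gear lever, rad: 0 midway, positive when pushed to the tester's right (-y of gate_centre); its stops are -0.225 (left column) and +0.225 (right column).
- start_button_top (a point): Centre of the top of the start button: a flat black button of 28 mm diameter in a round aluminium collar, on the grey control panel at the tester's front right, 133 mm above the bench. It is the button nearer to the front. It is pressed straight down.
- start_button (a joint): Travel of the start button, m: 0 up, 0.006 fully down (about 5 N); it springs back.
- stop_button_top (a point): Centre of the top of the stop button: a black mushroom head of 40 mm diameter, 146 mm above the bench, 65 mm behind the start button. Leave it alone.
- stop_button (a joint): Travel of the stop button, m: 0 up, 0.006 fully down.
- weight: Bystander: round steel weight with a knob, 40 mm diameter, 29 mm high, on the tester's deck between the turret and the control panel. The origin is the centre of its underside.
- spare_pad: Bystander: spare rub block, steel with a rubber face, 30 x 60 x 18 mm, on the tester's deck behind the control panel. The origin is the centre of its underside.
- beaker: Bystander: open clear plastic beaker, 68 mm diameter, 85 mm high, on the bench left of the tester. The origin is the centre of its underside.
- jar: Bystander: grey jar with white cap, 64 mm diameter, 75 mm high, on the bench left of the tester. The origin is the centre of its underside.
- mouse: Bystander: black computer mouse, 105 x 60 x 34 mm, on the bench right of the tester. The origin is the centre of its underside.
- caliper: Bystander: steel caliper lying on the bench, 190 mm long, 12 mm high, left front. The origin is the middle of its underside.
- marker: Bystander: marker pen lying on the bench, 120 mm long, 17 mm thick, right front. The origin is on its underside, near the middle.

How it is judged:
By the outcome, as a careful person would: the job done as asked, in the order asked, and still so for the second after the job is handed in, with the robot touching nothing.
It also fails if it takes over 58 s, if anything falls off the work surface, if the arm or the gripper's body presses on something with over 40 N, if the wrist force passes 120 N, or if a joint passes its speed limit or range.

## Working session

There is one attempt and no reset: what is moved stays moved. The work goes in short steps, Python scripts to look and compute and a shell command to move; the robot and the scene stay as the last step left them, time stands still between calls to the robot, and variables do not carry over. Pictures are saved under pics/ and viewed, at most 12 in all, crops included, and the job is handed in when it is done.

```bash
mkdir -p pics; ls; python3 - <<'E'
from plant import ctrl
import cv2,numpy as np
s=ctrl.read_state();print(s)
for n in("scene","top"):
    p,d=ctrl.camera(n);cv2.imwrite(f"pics/{n}0.png",p);np.save(f"pics/{n}0.npy",d);c=ctrl.calibration(n);print(n,c)
E
```

```text
pics
{'time_s': 0.0, 'joints': array([ 1.08692109e+00,  3.59506834e-01,  1.51142955e+00,  3.34500325e-05,
        1.27252567e+00, -1.15119272e-01]), 'qd': array([-1.64363741e-04, -1.40541128e-03, -6.56109022e-04, -9.69199122e-04,
        6.76678933e-05, -9.07073150e-04]), 'joint_torque': array([-1.26245879e-03, -5.27621698e+01, -2.78613549e+01, -7.93847812e-04,
        1.33544524e-02, -1.54939954e-05]), 'tool_pos': array([0.21602415, 0.55917161, 0.30305348]), 'ee_rot': array([-2.91044791e-04,  1.83339859e-01,  9.83049145e-01, -8.88378133e-04]), 'force': array([1.16617602e+00, 8.57110799e-01, 3.52077179e-04]), 'moment': array([-0.04067489, -0.00198284, -0.00301981]), 'gripper_force': 0.0, 'opening': 0.08545782735351018}
scene {'fx': 491.44106030249685, 'fy': 491.44106030249685, 'cx': 258.3152323038032, 'cy': 187.5950898363072, 'R': array([[-0.16691023,  0.98591469, -0.01063945],
       [ 0.58762916,  0.09080603, -0.8040188 ],
       [-0.79172782, -0.14045101, -0.59450868]]), 't': array([ 0.08577369, -0.18014335,  2.20243572])}
top {'fx': 433.06519086006995, 'fy': 433.06519086006995, 'cx': 249.70851121480416, 'cy': 194.26615885119926, 'R': array([[ 7.79124835e-04, -9.99985140e-01,  5.39561119e-03],
       [-9.94254841e-01, -1.35216254e-03, -1.07030286e-01],
       [ 1.07035991e-01, -5.28122259e-03, -9.94241120e-01]]), 't': array([0.00637654, 0.47816548, 1.26105789])}
```

View pics/scene0.png

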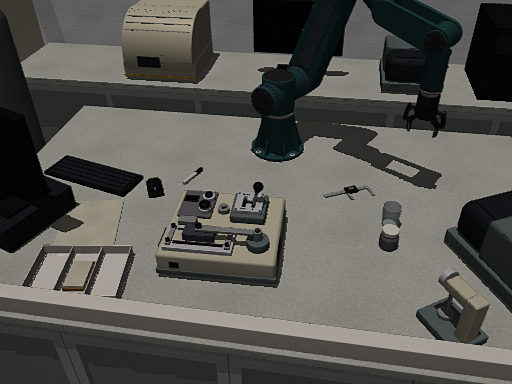

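View pics/top0.png

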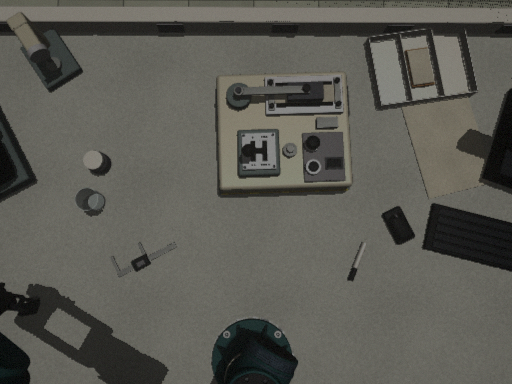

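The scene view looks from behind the tester: the tester is at (225,235) and the lever ball at (258,187). In the top view the tester is at (285,132), the gate at (259,151), start at (314,167) and stop at (312,143). I'll enlarge both.

```bash
python3 - <<'E'
import cv2,numpy as np
a=cv2.imread("pics/top0.png")[115:195,215:355];b=cv2.imread("pics/scene0.png")[170:240,165:295]
a=cv2.resize(a,(700,400),interpolation=2)
b=cv2.resize(b,(780,420),interpolation=2)
cv2.imwrite("pics/a.png",a);cv2.imwrite("pics/b.png",b)
E
```

```text
(no output)
```

View pics/a.png

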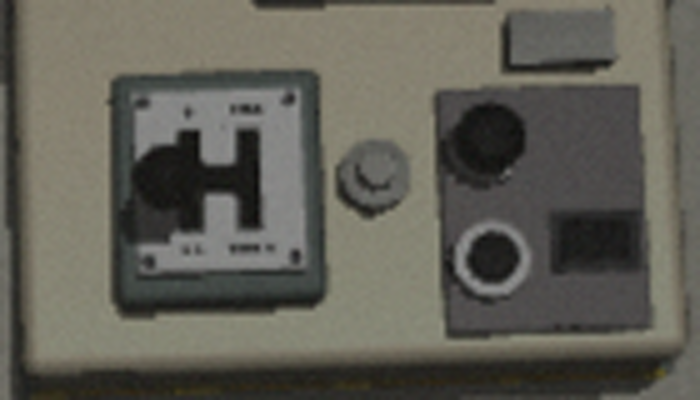

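View pics/b.png

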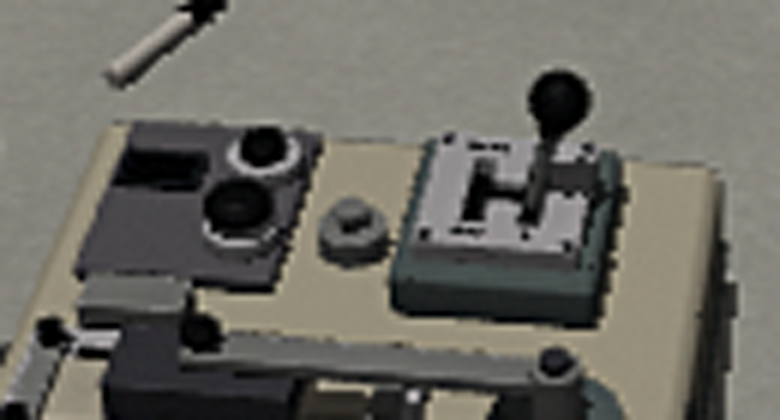

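The lever stands in the left column near neutral. In the top crop the ball is at (167,178), with plate screws at (142,102), (288,98), (150,262) and (295,257), and start at (493,257). The scene crop has the ball at (560,100), start at (266,146), and three screws.

```bash
cat > h.py <<'E'
from plant import ctrl
import numpy as np, cv2
def ray(c,px,fish=False):
    x,y=(px[0]-c["cx"])/c["fx"],(px[1]-c["cy"])/c["fy"]
    if fish:
        r=np.hypot(x,y); k=np.sin(r)/r if r>1e-9 else 1; d=np.array([x*k,y*k,np.cos(r)])
    else: d=np.array([x,y,1.])
    R=np.array(c["R"]); d=R.T@d
    return -R.T@np.array(c["t"]), d/np.linalg.norm(d)
def onz(r,z): o,d=r; return o+d*(z-o[2])/d[2]
def tri(*rs):
    A=sum(np.eye(3)-np.outer(d,d) for o,d in rs); b=sum((np.eye(3)-np.outer(d,d))@o for o,d in rs)
    X=np.linalg.solve(A,b); return X,max(np.linalg.norm(np.cross(X-o,d)) for o,d in rs)
E
python3 - <<'E'
from h import *
np.set_printoptions(precision=4,suppress=True)
ct,cs=ctrl.calibration("top"),ctrl.calibration("scene")
T=lambda u,v:ray(ct,(214.5+(u+.5)/5,114.5+(v+.5)/5)); S=lambda u,v:ray(cs,(164.5+(u+.5)/6,169.5+(v+.5)/6))
for n,t,s in[("ball",(167,178),(560,100)),("RL",(142,102),(560,254)),("RR",(288,98),(424,233)),("FR",(295,257),(448,141)),("start",(493,257),(266,146)),("stop",(487,138),(240,207))]: print(n,*tri(T(*t),S(*s)))
P=[onz(T(*p),.143) for p in[(142,102),(288,98),(150,262),(295,257)]];g=np.mean(P,0)
print("gate",g,"x dirs",P[0]-P[2],P[1]-P[3],"y",P[0]-P[1],P[2]-P[3]); print("start@.133",onz(T(493,257),.133))
print(ctrl.calibration("wrist"))
from scipy.spatial.transform import Rotation as Ro
s=ctrl.read_state();print(Ro.from_quat(np.roll(s["ee_rot"],-1)).as_matrix())
E
```

```text
ball [0.574  0.0117 0.2023] 0.0006585640528917201
RL [0.6301 0.023  0.1394] 0.003095622430478004
RR [ 0.6308 -0.0549  0.1451] 0.0010479218982919326
FR [ 0.5432 -0.0588  0.1426] 0.0014115623034651192
start [ 0.5457 -0.1679  0.1283] 0.00047917218817717164
stop [ 0.6112 -0.1652  0.1345] 0.001116210084139828
gate [ 0.5857 -0.016   0.143 ] x dirs [0.0887 0.0046 0.    ] [0.0883 0.0034 0.    ] y [-0.0024  0.08    0.    ] [-0.0029  0.0788  0.    ]
start@.133 [ 0.5448 -0.1667  0.133 ]
{'fx': 297.3186396354542, 'fy': 297.3186396354542, 'cx': 254.4246753638405, 'cy': 189.542530756249, 'R': array([[ 0.3603,  0.9328, -0.0014],
       [ 0.8812, -0.3399,  0.3285],
       [ 0.3059, -0.1196, -0.9445]]), 't': array([-0.5991, -0.0421,  0.382 ])}
[[-0.9328  0.3605 -0.0008]
 [ 0.3605  0.9328 -0.0015]
 [ 0.0002 -0.0017 -1.    ]]
```

```bash
python3 -m handwheel '[1,-4.8,-4,0,-0.2, 1,-4.8,-4,0,-0.2, 1,-4.8,-4,0,-0.2, 1,-4.8,-4,0,-0.2, 1,-4.8,-4,0,-0.2, 1,-4.8,-4,0,-0.2, 1,-9.5,-8.06,0,-0.41, 1,-9.5,-8.06,0,-0.41, 1,-9.5,-8.06,0,-0.41, 1,-9.5,-8.06,0,-0.41, 1,-9.5,-8.06,0,-0.41, 1,-9.5,-8.06,0,-0.41]'; python3 - <<'E'
from h import *
from scipy.spatial.transform import Rotation as Ro
np.set_printoptions(precision=4,suppress=True)
s=ctrl.read_state();print(s["time_s"],s["tool_pos"],s["opening"],s["joints"],ctrl.finger_overhang);print(Ro.from_quat(np.roll(s["ee_rot"],-1)).as_matrix())
E
```

```text
time_s: 1.3
tool_pos: [0.4997, 0.0381, 0.3037]
ee_rot: [-0.0, -0.02, 1.0, 0.0]
force: [-0.3, 0.6, -0.2]
opening: 0.0001
gripper_force: 0.0
1.3 [0.4997 0.0381 0.3037] 0.00010682889967909191 [-0.062   0.2168  1.7186  0.0001  1.2065 -1.6737] 0.0726
[[-0.9992 -0.0409 -0.0004]
 [-0.0409  0.9992  0.0001]
 [ 0.0004  0.0001 -1.    ]]
```

```bash
python3 -m handwheel '[1,0,0,0,0, 1,0,0,0,0, 1,0,0,0,0]'; python3 - <<'E'
from h import *
import json
np.set_printoptions(precision=4,suppress=True)
c=ctrl.calibration("wrist");p,d=ctrl.camera("wrist");cv2.imwrite("pics/w1.png",p)
json.dump({k:np.array(v).tolist() for k,v in c.items()},open("w1.json","w"))
print(ctrl.read_state()["tool_pos"])
E
```

```text
time_s: 1.6
tool_pos: [0.4985, 0.0408, 0.3035]
ee_rot: [-0.001, -0.021, 1.0, 0.0]
force: [0.4, 1.0, -0.0]
opening: -0.0002
gripper_force: 0.0
[0.4984 0.0412 0.3036]
```

View pics/w1.png

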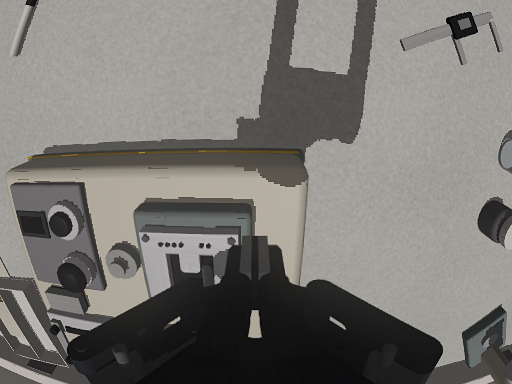

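The fingers hide the gate here: tips at (255,238), start at (62,221), near pips at about (170,244). I'll shift right for a clear view.

```bash
python3 -m handwheel '[1,0,-2.6,0,0, 1,0,-2.6,0,0, 1,0,-2.6,0,0, 1,0,-2.6,0,0, 1,0,-2.6,0,0, 1,0,-2.6,0,0, 1,0,-2.6,0,0]'; python3 - <<'E'
from h import *
import json
np.set_printoptions(precision=4,suppress=True)
c=ctrl.calibration("wrist");p,d=ctrl.camera("wrist");cv2.imwrite("pics/w2.png",p)
json.dump({k:np.array(v).tolist() for k,v in c.items()},open("w2.json","w"))
print(ctrl.read_state()["tool_pos"])
cv2.imwrite("pics/w2c.png",cv2.resize(p[200:360,60:430],(740,320),interpolation=2)[:, :])
E
```

```text
time_s: 2.35
tool_pos: [0.5045, -0.0881, 0.3039]
ee_rot: [-0.0, -0.022, 1.0, 0.0]
force: [-0.3, 0.1, -0.3]
opening: 0.0001
gripper_force: 0.0
[ 0.5046 -0.0884  0.3039]
```

View pics/w2c.png

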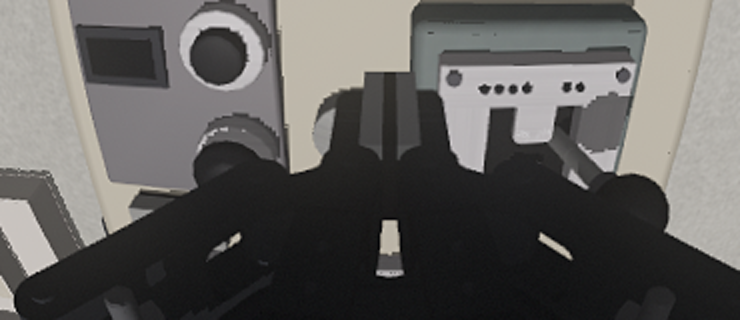

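Clear view: crop pixels are start (218,56), front screws (454,79) and (623,75), ball about (635,206). The tip pair is about 54 px wide, or roughly 15 mm.

```bash
python3 - <<'E'
from h import *
import json
np.set_printoptions(precision=4,suppress=True)
ct,cs=ctrl.calibration("top"),ctrl.calibration("scene");cw=json.load(open("w2.json"))
T=lambda u,v:ray(ct,(214.5+(u+.5)/5,114.5+(v+.5)/5)); S=lambda u,v:ray(cs,(164.5+(u+.5)/6,169.5+(v+.5)/6))
W=lambda u,v:ray(cw,(59.5+(u+.5)/2,199.5+(v+.5)/2),True)
print("start",*tri(W(218,56),T(493,257)),onz(W(218,56),.133),*tri(W(218,56),T(493,257),S(266,146)))
a,b=onz(W(623,75),.143),onz(W(454,79),.143)
print("FL,FR",a,b,"top",onz(T(150,262),.143),onz(T(295,257),.143))
print("FL tri",tri(W(623,75),T(150,262)),tri(W(454,79),T(295,257)))
B,e=tri(W(635,206),T(167,178),S(560,100));print("ball",B,e,tri(W(635,206),T(167,178)))
for u in(363,417):print("tip edge",onz(W(u,72),.2313))
E
```

```text
start [ 0.5454 -0.167   0.13  ] 0.00015827522903646073 [ 0.5439 -0.1659  0.133 ] [ 0.546  -0.1676  0.1285] 0.0006256804555767524
FL,FR [0.5417 0.0231 0.143 ] [ 0.5447 -0.0572  0.143 ] top [0.54   0.0214 0.143 ] [ 0.5429 -0.0574  0.143 ]
FL tri (array([0.5395, 0.0213, 0.1468]), np.float64(0.0001770131966166379)) (array([ 0.5424, -0.0575,  0.1469]), np.float64(0.0003601399947363795))
ball [0.5729 0.0126 0.2019] 0.0025238433864142366 (array([0.5728, 0.0136, 0.2019]), np.float64(0.0017168422504108638))
tip edge [ 0.4955 -0.0953  0.2313]
tip edge [ 0.4949 -0.0806  0.2313]
```

```bash
python3 -m handwheel '[1,-0.49,1,0,0, 1,-0.49,2.02,0,0, 1,-0.49,2.02,0,0, 1,-0.49,2.02,0,0, 1,-0.49,2.02,0.43,0, 1,-0.49,2.02,0.86,0, 1,-0.49,2.02,0.86,0, 1,-0.49,2.02,0.86,0, 1,-0.49,2.02,0.86,0]'
```

```text
time_s: 3.3
tool_pos: [0.5257, 0.0115, 0.2619]
ee_rot: [0.001, -0.02, 1.0, -0.0]
force: [-0.3, 0.4, -0.6]
opening: 0.0001
gripper_force: 0.0
```

```bash
python3 -m handwheel '[1,-0.2,0.03,0,0, 1,-0.3,0.03,0,0, 1,-0.36,0.03,0,0, 1,-0.42,0.03,0,0, 1,-0.48,0.03,0,0, 1,-0.52,0.03,0,0, 1,-0.56,0.03,0,0, 1,-0.6,0.03,0,0, 1,-0.62,0.03,0,0, 1,-0.62,0.03,0,0]'; python3 - <<'E'
from h import *
p,d=ctrl.camera("top");s,_=ctrl.camera("scene")
a=cv2.resize(p[115:195,215:355],(700,400),interpolation=2);b=cv2.resize(s[170:240,165:295],(780,420),interpolation=2)
cv2.imwrite("pics/c1.png",np.vstack([cv2.resize(a[:, :360],(360,400)),])) ;cv2.imwrite("pics/c2.png",np.hstack([a[50:320,80:430],b[30:300,350:750]]))
E
```

```text
time_s: 4.3
tool_pos: [0.556, 0.0149, 0.2609]
ee_rot: [-0.0, -0.021, 1.0, 0.0]
force: [-4.0, -1.0, 3.6]
opening: -0.0001
gripper_force: 1.8
```

View pics/c2.png

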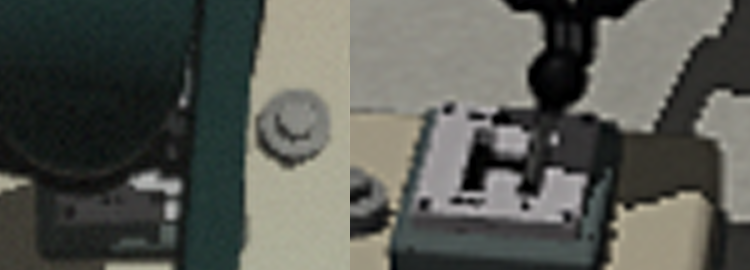

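The arm hides the top view. In the scene crop the ball has moved from (560,100) to (557,107).

```bash
python3 - <<'E'
from h import *
cs=ctrl.calibration("scene");S=lambda u,v:ray(cs,(164.5+(u+.5)/6,169.5+(v+.5)/6))
print(onz(S(560,100),.2016),onz(S(557,107),.2016),onz(S(557,109),.2016))
E
```

```text
[0.57313833 0.01086719 0.2016    ] [0.57979938 0.01032523 0.2016    ] [0.58162277 0.01063668 0.2016    ]
```

```bash
python3 -m handwheel '[1,-0.03,0,0,0, 1,-0.06,0,0,0, 1,-0.06,0,0,0, 1,-0.06,0,0,0, 1,0.2,0,0,0, 1,0.3,0,-0.3,0, 1,0.3,0,-0.9,0, 1,0.3,0,-0.9,0, 1,0.3,1,-0.9,0, 1,0.3,1,-0.9,0, 1,-0.6,1,-0.9,0, 1,-0.6,1,-0.9,0]'
python3 - <<'E'
from h import *
ctrl.camera("scene")
s=ctrl.camera("scene")[0];cv2.imwrite("pics/s3.png",cv2.resize(s[150:240,165:295],(780,540),interpolation=2))
t=ctrl.read_state();print(t["tool_pos"])
g=cv2.cvtColor(s,6)[178:198,245:272];print(g[::1,::1])
E
```

```text
time_s: 5.6
tool_pos: [0.5879, 0.0663, 0.3054]
ee_rot: [0.002, -0.021, 1.0, -0.0]
force: [0.2, 0.1, -0.0]
opening: -0.0001
gripper_force: 0.0
[0.58429659 0.06595153 0.3051667 ]
[[143 140 139 141 138 136 138 139 137 140 140 142 137 137 140 140 140 139
  137 139 138 138 143 142  93   0  17]
 [142 138 140 143 141 141 140 137 138 138 137 137 138 139 137 137 137 134
  137 136 136 135 139 140  93   0  15]
 [143 141 140 139 139 141 140 140 138 138 139 143 141 140 140 143 142 141
  139 137 139 137 137 140 131   0  13]
 [140 142 139 138 140 140 140 140 145 142 141 143 139 140 138 142 144 144
  140 140 140 140 137 140 135  45  31]
 [140 140 140 140 137 139 142 139 139 139 143 145 150 150 148 145 139 140
  141 136 135 138 135 135 141 138 106]
 [141 140 139 139 140 140 142 141 147 155 146  64  40  56 116 116 152 141
  139 135 138 137 134 136 137 143 138]
 [140 138 138 144 141 141 141 146 144  60  21   3   1   4  13  21  88 154
  142 137 135 135 135 139 134 139 143]
 [139 137 137 138 139 139 143 143 100   0   0   8  15   9   4   0  17  84
  148 139 138 138 137 135 138 138 136]
 [143 143 143 142 1
[... 637 characters left out ...]
 135 133 136 136 138]
 [146 144 145 145 145 144 139 143 140  52   0   0   0   0   0  20 110 150
  147 140 137 136 136 138 139 138 137]
 [162 159 159 161 159 154 151 157 155  68   3   7   0  13  84 152 152 151
  122 142 140 141 139 139 138 140 140]
 [ 30  97  12  52  42 157 152 154 152  62   7   6  20  96 166 162 148  28
   51 134 146 146 142 142 141 142 135]
 [159 161 155 145 101 154 148 151 150  69  28  35  77 165 158 156 151  96
   75 125  80  92  91 146 141 137 138]
 [ 84 113 118 158 151 150 149 156 153  69  27  51 131 160 154 153 156 159
  155  94  73  72  63  97 125 117 119]
 [ 59  62  93 155 151 150 152 150  99  46  26  47 132 161 161 162 163 151
   45  39  79  77  51  72 161 152 145]]
```

```bash
python3 - <<'E'
from h import *
np.set_printoptions(precision=4,suppress=True)
cs=ctrl.calibration("scene");S=lambda u,v:ray(cs,(164.5+(u+.5)/6,169.5+(v+.5)/6))
for q in[(424,233),(448,141),(560,254)]:print(onz(S(*q),.143))
print("ball",onz(ray(cs,(257.4,187.6)),.2016))
# blob both pictures same way
for f in("pics/scene0.png",None):
    s=cv2.imread(f) if f else ctrl.camera("scene")[0]
    g=cv2.cvtColor(s,6)[180:195,247:268].astype(float)
    best=None
    G=cv2.resize(g,None,fx=8,fy=8,interpolation=2).astype(np.uint8)
    m=cv2.morphologyEx((G<70).astype(np.uint8),2,cv2.getStructuringElement(2,(57,57)))
    x,y,w,h=cv2.boundingRect(m);M=cv2.moments(m);c=(246.5+(M["m10"]/M["m00"]+.5)/8,179.5+(M["m01"]/M["m00"]+.5)/8)
    print(f,c,w/8,h/8,onz(ray(cs,c),.2016))
cv2.imwrite("pics/t4.png",cv2.resize(ctrl.camera("top")[0][115:195,215:355],(700,400),interpolation=2))
E
```

```text
[ 0.6283 -0.0566  0.143 ]
[ 0.5437 -0.0601  0.143 ]
[0.6348 0.0207 0.143 ]
ball [0.5808 0.0104 0.2016]Traceback (most recent call last):
  File "<stdin>", line 13, in <module>
ZeroDivisionError: float division by zero
```

View pics/s3.png

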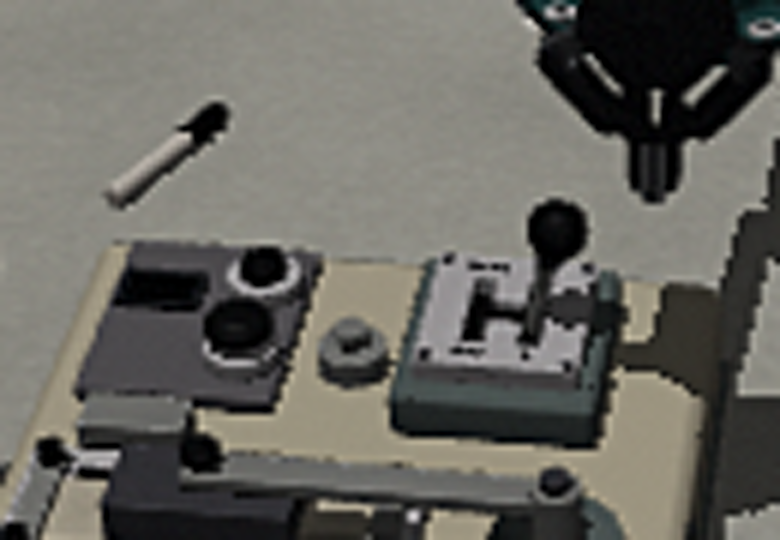

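```bash
python3 -m handwheel '[1,0,0,0.45,0, 1,0,0,0.88,0, 1,0,0,0.88,0, 1,0,-0.4,0.88,0, 1,0,-0.5,0.88,0, 1,0,-0.58,0.88,0, 1,0,-0.66,0.88,0, 1,0,-0.74,0.88,0, 1,0,-0.82,0.88,0, 1,0,-0.82,0.88,0]'
```

```text
time_s: 6.7
tool_pos: [0.5859, 0.0247, 0.2622]
ee_rot: [0.0, -0.021, 1.0, -0.0]
force: [-0.9, 3.1, 2.2]
opening: -0.0004
gripper_force: 1.2
```

```bash
python3 -m handwheel '[1,0,-0.08,0,0, 1,0,-0.16,0,0, 1,0,-0.24,0,0, 1,0,-0.32,0,0, 1,0,-0.4,0,0, 1,0,-0.48,0,0, 1,0,-0.48,0,0]'
```

```text
time_s: 7.4
tool_pos: [0.5865, 0.0002, 0.2617]
ee_rot: [-0.0, -0.02, 1.0, -0.0]
force: [-0.2, 0.6, 1.4]
opening: -0.0002
gripper_force: 0.4
```

```bash
python3 -m handwheel '[1,0,-0.07,0,0, 1,0,-0.14,0,0, 1,0,-0.21,0,0, 1,0,-0.28,0,0, 1,0,-0.34,0,0, 1,0,-0.38,0,0, 1,0,-0.38,0,0]'
```

```text
time_s: 8.1
tool_pos: [0.5869, -0.0169, 0.2614]
ee_rot: [-0.001, -0.02, 1.0, 0.001]
force: [0.0, 7.3, -2.5]
opening: 0.0002
gripper_force: 3.8
```

```bash
python3 -m handwheel '[1,0,-0.03,0,0, 1,0,-0.05,0,0, 1,0,-0.05,0,0]'; python3 - <<'E'
from h import *
s=ctrl.camera("scene")[0]
cv2.imwrite("pics/s5.png",cv2.resize(s[170:220,215:280],(650,500),interpolation=2))
E
```

```text
time_s: 8.4
tool_pos: [0.5868, -0.0176, 0.2613]
ee_rot: [-0.001, -0.02, 1.0, 0.003]
force: [0.4, 14.9, -0.9]
opening: -0.0002
gripper_force: 7.1
```

View pics/s5.png

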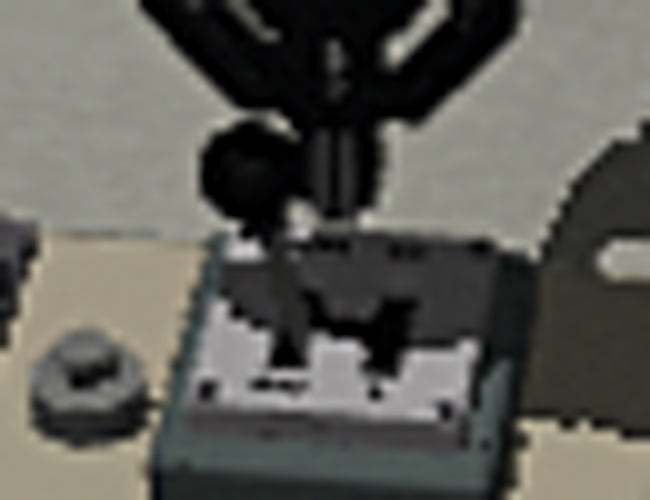

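The scene crop shows the ball at (250,170), stopped in the right column with the stem in line with the cross passage. Next I go around to its near side.

```bash
python3 -m handwheel '[1,0,0.3,0,0, 1,0,0.3,-0.5,0, 1,0,0.3,-0.9,0, 1,0,0.3,-0.9,0, 1,0.98,0.3,-0.9,0, 1,0.98,0.3,-0.9,0, 1,0.98,-0.47,-0.9,0, 1,0.98,-0.47,-0.9,0, 1,0.98,-0.47,-0.4,0, 1,0.98,-0.47,0,0, 1,0.98,-0.47,0,0, 1,0.98,-0.47,0,0]'
```

```text
time_s: 9.65
tool_pos: [0.5392, -0.0458, 0.2616]
ee_rot: [-0.001, -0.021, 1.0, -0.0]
force: [-0.1, 0.3, 0.8]
opening: -0.0002
gripper_force: 0.0
```

```bash
python3 -m handwheel '[1,-0.2,0,0,0, 1,-0.32,0,0,0, 1,-0.4,0,0,0, 1,-0.48,0,0,0, 1,-0.56,0,0,0, 1,-0.64,0,0,0, 1,-0.72,0,0,0, 1,-0.8,0,0,0, 1,-0.88,0,0,0, 1,-0.96,0,0,0, 1,-0.96,0,0,0]'
```

```text
time_s: 10.75
tool_pos: [0.5879, -0.0439, 0.2616]
ee_rot: [-0.0, -0.021, 1.0, -0.0]
force: [-2.1, -1.2, 0.4]
opening: 0.0001
gripper_force: 1.2
```

```bash
python3 -m handwheel '[1,-0.06,0,0,0, 1,-0.12,0,0,0, 1,-0.16,0,0,0, 1,-0.19,0,0,0, 1,-0.19,0,0,0]'
```

```text
time_s: 11.25
tool_pos: [0.5968, -0.0432, 0.2615]
ee_rot: [-0.0, -0.021, 1.0, 0.0]
force: [-3.5, 1.0, -2.9]
opening: 0.0001
gripper_force: 1.7
```

Still moving freely; on to the stop, in small steps.

```bash
python3 -m handwheel '[1,-0.03,0,0,0, 1,-0.05,0,0,0, 1,-0.05,0,0,0]'
```

```text
time_s: 11.55
tool_pos: [0.5995, -0.0432, 0.2619]
ee_rot: [-0.0, -0.021, 1.0, 0.0]
force: [-4.5, 1.3, -2.6]
opening: 0.0003
gripper_force: 1.8
```

```bash
python3 -m handwheel '[1,-0.02,0,0,0, 1,-0.03,0,0,0, 1,-0.03,0,0,0]'
```

```text
time_s: 11.85
tool_pos: [0.6009, -0.0433, 0.2619]
ee_rot: [-0.0, -0.021, 1.0, 0.0]
force: [-3.4, 0.9, -2.3]
opening: 0.0001
gripper_force: 1.9
```

```bash
python3 -m handwheel '[1,-0.02,0,0,0, 1,-0.04,0,0,0, 1,-0.04,0,0,0]'
```

```text
time_s: 12.15
tool_pos: [0.6027, -0.0432, 0.2618]
ee_rot: [-0.0, -0.021, 1.0, -0.0]
force: [-4.8, 1.0, -3.0]
opening: -0.0002
gripper_force: 2.5
```

```bash
python3 -m handwheel '[1,-0.02,0,0,0, 1,-0.03,0,0,0, 1,-0.03,0,0,0]'
```

```text
time_s: 12.45
tool_pos: [0.6035, -0.0431, 0.2616]
ee_rot: [-0.001, -0.021, 1.0, 0.0]
force: [-7.5, 0.4, -1.9]
opening: -0.0001
gripper_force: 3.3
```

```bash
python3 -m handwheel '[1,-0.02,0,0,0, 1,-0.04,0,0,0, 1,-0.04,0,0,0]'
```

```text
time_s: 12.75
tool_pos: [0.6046, -0.0431, 0.2614]
ee_rot: [-0.002, -0.021, 1.0, 0.0]
force: [-8.8, -0.6, 0.0]
opening: 0.0002
gripper_force: 4.5
```

```bash
python3 -m handwheel '[1,-0.02,0,0,0, 1,-0.04,0,0,0, 1,-0.04,0,0,0]'
```

```text
time_s: 13.05
tool_pos: [0.6057, -0.043, 0.2612]
ee_rot: [-0.003, -0.021, 1.0, 0.0]
force: [-11.7, 0.6, 0.4]
opening: -0.0001
gripper_force: 5.7
```

```bash
python3 -m handwheel '[1,-0.03,0,0,0, 1,-0.05,0,0,0, 1,-0.05,0,0,0]'
```

```text
time_s: 13.35
tool_pos: [0.6071, -0.0429, 0.261]
ee_rot: [-0.005, -0.021, 1.0, 0.0]
force: [-14.7, 0.1, 1.9]
opening: 0.0003
gripper_force: 7.2
```

```bash
python3 -m handwheel '[1,0.2,0,0,0, 1,0.5,0,0,0, 1,0.6,0,-0.5,0, 1,0.6,0,-0.9,0, 1,0.6,0,-0.9,0, 1,1.3,-1.2,-0.9,0, 1,1.3,-2.3,-0.9,0, 1,1.3,-2.3,-0.9,0, 1,1.3,-2.3,-0.9,0, 1,1.3,-2.3,-0.9,0, 1,1.3,-2.3,-0.9,0]'; python3 - <<'E'
from h import *
s=ctrl.camera("scene")[0];t=ctrl.camera("top")[0]
cv2.imwrite("pics/s6.png",np.hstack([cv2.resize(s[170:220,215:265],(400,400),interpolation=2),cv2.resize(t[120:180,230:290],(400,400),interpolation=2)]))
print(ctrl.read_state()["tool_pos"],ctrl.read_state()["force"])
E
```

```text
time_s: 14.45
tool_pos: [0.5512, -0.1598, 0.3068]
ee_rot: [0.0, -0.021, 1.0, 0.0]
force: [0.8, 1.3, -0.0]
opening: -0.0
gripper_force: 0.0
[ 0.55103502 -0.15940835  0.30683314] [-0.58676033 -0.30050836  0.15545817]
```

View pics/s6.png

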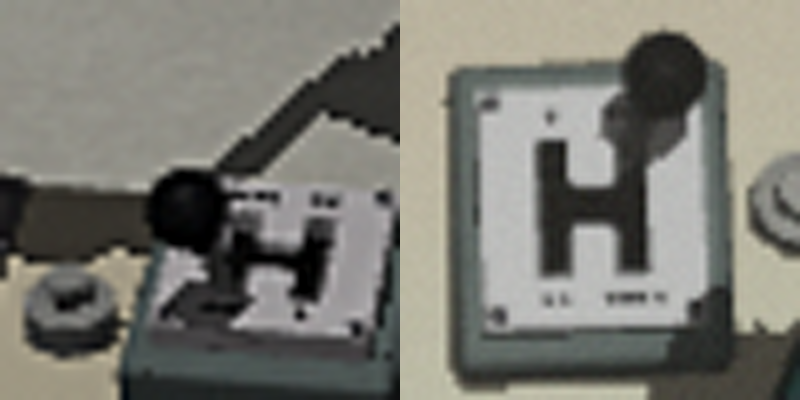

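The lever is in the far right slot: ball at (187,210) in the left half and (665,75) in the right half. I'll check the numbers and approach start.

```bash
python3 -m handwheel '[1,0.12,-0.15,0,0, 1,0.12,-0.15,0,0, 1,0.12,-0.15,0.8,0, 1,0.12,-0.15,1.5,0, 1,0.12,-0.15,1.75,0, 1,0.12,-0.15,1.75,0, 1,0.12,-0.15,1.75,0]'; python3 - <<'E'
from h import *
ct,cs=ctrl.calibration("top"),ctrl.calibration("scene")
B,e=tri(ray(ct,(229.5+265.5/6.667,119.5+75.5/6.667)),ray(cs,(214.5+187.5/8,169.5+210.5/8)))
d=B-[.586,-.016,.143];y=.04;print(B,e,"gate frame",d[0]*np.cos(y)+d[1]*np.sin(y),-d[0]*np.sin(y)+d[1]*np.cos(y),d[2])
E
```

```text
time_s: 15.25
tool_pos: [0.5457, -0.1685, 0.2204]
ee_rot: [0.001, -0.021, 1.0, -0.0]
force: [0.1, -0.9, -1.2]
opening: 0.0002
gripper_force: 0.0
[ 0.62712799 -0.04460779  0.19596465] 0.0012025819985262078 gate frame 0.03995109013993108 -0.030229584958516492 0.05296464757591615
```

Lever home at (+40, -30) mm in the gate frame. Now I press start.

```bash
python3 -m handwheel '[1,0,0.02,0.15,0, 1,0,0.02,0.25,0, 1,0,0.02,0.3,0, 1,0,0.02,0.34,0, 1,0,0.02,0.38,0, 1,0,0.02,0.38,0]'
```

```text
time_s: 15.85
tool_pos: [0.5452, -0.1673, 0.2007]
ee_rot: [0.0, -0.021, 1.0, -0.0]
force: [-0.4, 0.6, 4.5]
opening: 0.0
gripper_force: 2.1
```

```bash
python3 -m handwheel '[1,0,0,0.02,0, 1,0,0,0.04,0, 1,0,0,0.06,0, 1,0,0,0.06,0]'
```

```text
time_s: 16.25
tool_pos: [0.5452, -0.1673, 0.1994]
ee_rot: [0.001, -0.021, 1.0, -0.0]
force: [-4.4, 2.7, 19.1]
opening: -0.0
gripper_force: 9.5
```

Bottomed out: tip at 0.127 with a sharp rise in force. Now I retract well clear.

```bash
python3 -m handwheel '[1,0,0,-0.2,0, 1,0,0,-0.6,0, 1,0,0,-1.6,0, 1,0,0,-2.4,0, 1,0.5,0,-2.4,0, 1,1.6,0,-2.4,0, 1,1.6,0,-2.4,0, 1,1.6,0,-2.4,0, 1,1.6,0,-2.4,0, 1,1.6,0,-2.4,0]'; python3 - <<'E'
from h import *
t=ctrl.camera("top")[0];o=cv2.imread("pics/top0.png")
cs=ctrl.calibration("scene");s=ctrl.camera("scene")[0];so=cv2.imread("pics/scene0.png")
d=(cv2.absdiff(s,so).max(2)>50).astype(np.uint8);n,l,st,c=cv2.connectedComponentsWithStats(d)
print([(x.tolist()) for x in st[1:] if x[4]>8])
import numpy as np
d=ctrl.camera("scene")[1]; X=onz(ray(cs,(208.8,193.8)),.133);print(X,ctrl.read_state()["tool_pos"])
cv2.imwrite("pics/f.png",np.hstack([cv2.resize(s[165:245,160:300],(700,400),interpolation=2)]))
E
```

```text
time_s: 17.25
tool_pos: [0.4664, -0.1708, 0.3175]
ee_rot: [0.0, -0.021, 1.0, -0.0]
force: [-0.1, 0.2, 0.1]
opening: 0.0001
gripper_force: 0.0
[[194, 0, 61, 96, 2555], [345, 0, 12, 26, 132], [363, 0, 100, 117, 3978], [179, 26, 14, 35, 347], [289, 55, 4, 10, 25], [326, 56, 10, 15, 86], [249, 72, 15, 21, 162], [296, 75, 41, 28, 525], [252, 100, 5, 4, 11], [196, 103, 7, 5, 9], [407, 104, 4, 4, 12], [404, 109, 5, 6, 14], [261, 110, 11, 6, 22], [191, 113, 38, 42, 875], [296, 121, 146, 68, 2737], [406, 128, 4, 4, 9], [432, 131, 6, 7, 29], [224, 143, 117, 68, 1776], [290, 153, 5, 3, 10], [254, 196, 12, 9, 52]]
[ 0.5511052  -0.16706909  0.133     ] [ 0.46593599 -0.17062156  0.31725646]
```

View pics/f.png

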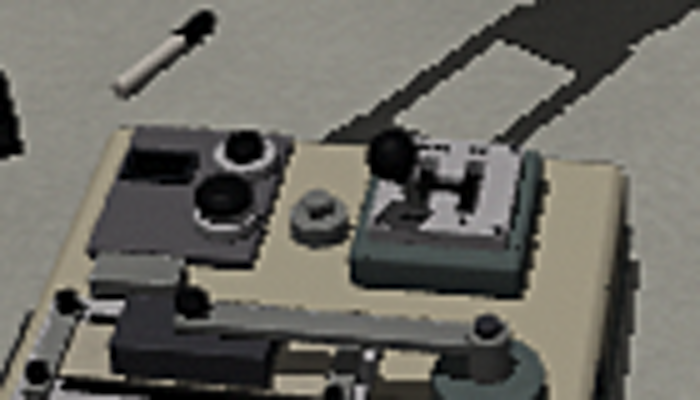

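The lever ball is at (392,153), in third. Start is up at (245,147), and nothing else in this view has moved.

```bash
python3 -c "from plant import ctrl;print(ctrl.finish_job())"
```

```text
the job is handed in; nothing more can be done
None
```

The job is handed in at about 17.5 s: the lever is home in third, start was then pressed all the way down and came back up, and the stop button and everything else on the bench were left alone.

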